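# Close the bead boxes with their own lids

## Robot

A 6-joint arm with a two-finger parallel gripper is mounted at the origin on the work surface. World frame = base frame: x ahead of the robot, y to its left, z up, the work surface at z = 0. Lengths are in m, angles in rad, forces in N, time in s.
With the tool pointing down it reaches from about 0.35 to 0.975 m from the base axis. Payload 4.9 kg.
Tool frame: the origin (TCP) lies midway between the tips of the shut fingers; the grasp point (between the pads) lies 19 mm behind it (ctrl.tcp_to_grasp is the distance from the TCP to the grasp point, in m); z points along the fingers, y is the line along which they close (so a half turn about z gives the same grasp; the last joint's range is limited). The gripper opens to 85 mm and grips with 20 to 120 N. Pads are 22 mm wide; open, the fingers measure 114 mm over their backs; the gripper's body (76 mm by 85 mm) begins 54 mm behind the grasp point. The pads swing forward as they close: fully open they stand 13 mm farther back than shut.
Start: joints at [-1.305, 0.053, 1.613, -0, 1.476, -0.119], TCP at [0.235, -0.579, 0.231] pointing down, gripper open.
Joint ranges: [-3.01, 3.01], [-1.01, 2.22], [0.06, 2.58], [-1.02, 4.17], [0.09, 2.62], [-3.14, 3.14]. Speed limits (rad/s): [2.57, 2.57, 3.14, 3.14, 3.14, 3.14].

## Interface

Orientations are given as a rotation vector (axis times angle).
In Python, from station import ctrl gives the robot as it stands.
- The arm moves only by the tool inch_along, called after "Call:" by a JSON object that holds its "fn" and its "kwargs". Schema: {"type":"object","properties":{"segments":{"type":"object","properties":{"offsets":{"type":"array","items":{"type":"array","items":{"type":"number"},"minItems":7,"maxItems":7},"minItems":1,"maxItems":20}},"additionalProperties":false,"required":["offsets"]},"grip_force":{"type":"number"},"only":{"type":"string"},"quiet":{"type":"boolean"},"lines":{"type":"string"}},"required":["segments"],"additionalProperties":false}. segments is an object whose key "offsets" holds a list of rows, 1 to 20 of them, each of 7 numbers: the finger opening in m, then dx, dy, dz in parts of the range, where 1.0 means 0.6 m, then a rotation vector rx, ry, rz in normalised numbers (1 is pi rad); each row is the pose to reach, as a shift and turn from the pose commanded when the call began, along the tool's axes at that moment; what a row does not reach only later rows make up. A row lasts 1/12 s, in which the tool goes at most 0.0417 m and 0.125 rad, less where a joint would pass 70% of its speed; a pose out of reach is approached as far as the arm can. The fingers move at their own pace and stop on an object; grip_force is the grip in N (left out, the last holds). Time passes only in rows, so rows that do not move let the fingers close. The tool returns the time, the measured TCP pose, the force, the opening and the grip force at its end. only (a regular expression) keeps the lines of the reply that match it, lines (a string "A,B") keeps lines A to B, and quiet returns only ok. Input that does not fit is refused with a message, and nothing moves.
- ctrl.get_obs(): the state, without advancing time (a new reading comes with each control period).
- ctrl.get_image(name): name is "side" or "top"; returns the picture (420x560x3 uint8, red, green, blue); there is no depth.
- ctrl.camera_params(name): a dict with "fx", "fy", "cx", "cy" (pixels), "T" (4x4, takes a point from camera to world coordinates). Camera axes: x right, y down, z forward; pixel columns grow to the right and rows downward; lengths in m; the calibration is good to about 2 mm. A picture is of the moment at which its call begins. camera_params takes no time and is no camera call.
- ctrl.finish_job(): hands the job in; it is judged then, once.
The state is a dict: "t": time; "q": joint angles; "dq": joint speeds; "effort": joint torques, N m; "tool_pos": TCP position; "tool_rot": TCP orientation; "contact_force": force on the tool from outside, world axes, zero at the start; "wrist_torque": the same for the moment, N m; "opening": finger opening in m; "grip_force": force on a finger pad.
Only numpy, scipy, OpenCV 4.12 (cv2) and the standard library are available. Lean on these libraries where they do the work, as an engineer would, in place of code of your own. Each camera call takes 0.05 s, during which the arm holds its last target. There are 200 camera calls.

## Task

Work is over at the beading bench: close the four open wooden bead boxes (round, square, oblong and half-moon), each with the lid of its own shape. Every lid must lie flat on its box, its edges in line with the box's and its plug down inside the opening, handle up. Leave the glass jar and the thread reel standing where they are.

Things in the scene. Friction and masses are not known exactly. Their poses are not given: they have to be found in the camera images.
- round_lid: Loose brown wooden lid, upright. From below: plug 6 mm thick (round, 48 mm across); flange 8 mm thick (round, 84 mm across); bar handle 40 mm long (x), 14 thick (y), 26 high, its top 40 mm above the origin. Origin: plug underside, below the handle's middle; z up. Fits at any turn.
- square_lid: Loose brown wooden lid, upright. From below: plug 6 mm thick (44 x 44 mm); flange 8 mm thick (80 x 80 mm); bar handle 40 mm long (x), 14 thick (y), 26 high, its top 40 mm above the origin. Origin: plug underside, below the handle's middle; z up. Fits at any of four quarter turns.
- oblong_lid: Loose brown wooden lid, upright. From below: plug 6 mm thick (98 x 28 mm); flange 8 mm thick (134 mm along x, 64 mm along y); bar handle 40 mm long (x), 14 thick (y), 26 high, its top 40 mm above the origin. Origin: plug underside, below the handle's middle; z up. Fits either way round.
- halfmoon_lid: Loose brown wooden lid, upright. From below: plug 6 mm thick (half-moon 78 mm along x, y = -12 to +20); flange 8 mm thick (116 mm along x, straight edge at y = -30, arc to y = +38); bar handle 40 mm long (x), 14 thick (y), 26 high, its top 40 mm above the origin. Origin: plug underside, below the handle's middle; z up. Fits one way only: its x along the box's x.
- round_box: Fixed open brown wooden bead box, 45 mm high, walls 8 mm, floor 5 mm. Round, 80 mm across outside, 64 mm inside. Origin: underside, on the table, below where the lid's origin belongs; z up. Closed, the lid's origin is 39 mm above it (flange on the rim, plug 6 mm inside with 8 mm play each side). Any turn of the lid will do.
- square_box: Fixed open brown wooden bead box, 45 mm high, walls 8 mm, floor 5 mm. Square, 76 x 76 mm outside, 60 x 60 mm inside. Origin: underside, on the table, below where the lid's origin belongs; z up. Closed, the lid's origin is 39 mm above it (flange on the rim, plug 6 mm inside with 8 mm play each side). The lid's edges go parallel to the box's, any quarter turn.
- oblong_box: Fixed open brown wooden bead box, 45 mm high, walls 8 mm, floor 5 mm. Oblong, 130 mm along x and 60 mm along y outside, 114 x 44 mm inside. Origin: underside, on the table, below where the lid's origin belongs; z up. Closed, the lid's origin is 39 mm above it (flange on the rim, plug 6 mm inside with 8 mm play each side). The lid's x axis goes along the box's x axis, either way round.
- halfmoon_box: Fixed open brown wooden bead box, 45 mm high, walls 8 mm, floor 5 mm. Half-moon: outside 112 mm along x, straight wall at y = -28, arc to y = +36. Origin: underside, on the table, below where the lid's origin belongs; z up. Closed, the lid's origin is 39 mm above it (flange on the rim, plug 6 mm inside with 8 mm play each side). The lid's straight edge goes over the straight wall.
- glass_jar: Bystander: empty clear glass jar, loose, 60 mm across and 70 mm high, upright. Origin: centre of its underside. To be left alone.
- thread_reel: Bystander: thread reel with pale wooden ends and red winding, loose, 42 mm across and 40 mm high, upright. Origin: centre of its underside. To be left alone.

How it is judged:
By the outcome, as a careful person would: the job done as asked, in the order asked, and still so for the second after the job is handed in, with the robot touching nothing.
It also fails if it takes over 106 s, if anything falls off the work surface, if the arm or the gripper's body presses on something with over 40 N, if the wrist force passes 120 N, or if a joint passes its speed limit or range.

## Working session

There is one attempt and no reset: what is moved stays moved. The work goes in short steps, Python scripts to look and compute and a tool call to move; the robot and the scene stay as the last step left them, time stands still between calls to the robot, and variables do not carry over. Pictures are saved under pics/ and viewed, at most 14 in all, crops included, and the job is handed in when it is done.

```bash
ls; mkdir -p pics
```

Run:
```python
from station import ctrl
import cv2
for n in("top","side"):
    cv2.imwrite(f"pics/{n}0.png",ctrl.get_image(n)[:,:,::-1]); p=ctrl.camera_params(n); print(n,p)
print(ctrl.get_obs(),ctrl.tcp_to_grasp)
```

```text
pics
station.py
top {'fx': 480.6949744955102, 'fy': 480.6949744955102, 'cx': 286.3965204571334, 'cy': 206.5025987681373, 'T': array([[-0.02665972, -0.99835346,  0.05079001,  0.4397319 ],
       [-0.99963867,  0.02645062, -0.00478466, -0.00317472],
       [ 0.00343336, -0.05089922, -0.99869789,  1.19228519],
       [ 0.        ,  0.        ,  0.        ,  1.        ]])}
side {'fx': 424.84803507716674, 'fy': 424.84803507716674, 'cx': 281.66985419603344, 'cy': 209.13604882446958, 'T': array([[-0.95226202, -0.1526255 ,  0.2643908 ,  0.28689382],
       [-0.30505261,  0.50928545, -0.80471811,  0.66175525],
       [-0.01182989, -0.8469556 , -0.53153199,  0.51178891],
       [ 0.        ,  0.        ,  0.        ,  1.        ]])}
{'t': 0.1, 'q': array([-1.30495206e+00,  5.33047968e-02,  1.61415292e+00,  1.10641214e-05,
        1.47599118e+00, -1.18955406e-01]), 'dq': array([ 0.00117932, -0.00274611, -0.00271734,  0.00179973,  0.00141219,
        0.00077634]), 'effort': array([ 1.52728494e-04, -3.94905818e+01, -3.71363032e+01, -1.74564484e-04,
        3.87080392e-03, -5.09982627e-06]), 'tool_pos': array([ 0.23448958, -0.57874096,  0.23017955]), 'tool_rot': array([-3.08180698e+00, -6.00363870e-01,  1.96586032e-04]), 'contact_force': array([-0.02638854,  0.05838052,  0.40449138]), 'wrist_torque': array([-0.03477196,  0.00470776, -0.01988624]), 'grip_force': 0.0, 'opening': 0.08568357942091989} 0.0187
```

View pics/top0.png

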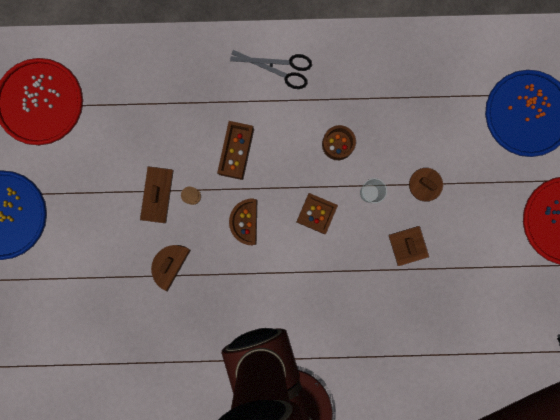

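View pics/side0.png

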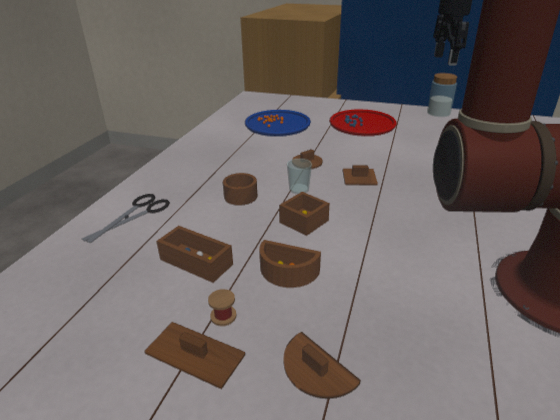

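The top view shows the lids at (157,195) oblong, (170,267) half-moon, (426,184) round and (409,245) square. The boxes are at (236,150), (245,221), (339,142) and (317,213) in the same order, with the jar at (372,190) and the reel at (190,196). The side view agrees with this. I'll enlarge the top view to see the rims.

Create h.py:
```python
import cv2, numpy as np
from station import ctrl
def ray(n,uv,z):
    p=ctrl.camera_params(n); uv=np.atleast_2d(uv).astype(float)
    d=np.c_[(uv[:,0]-p["cx"])/p["fx"],(uv[:,1]-p["cy"])/p["fy"],np.ones(len(uv))]@p["T"][:3,:3].T
    o=p["T"][:3,3]; return (o+d*((z-o[2])/d[:,2])[:,None])[:,:2]
def pix(n,P):
    p=ctrl.camera_params(n); c=(np.atleast_2d(P)-p["T"][:3,3])@p["T"][:3,:3]
    return np.c_[c[:,0]/c[:,2]*p["fx"]+p["cx"],c[:,1]/c[:,2]*p["fy"]+p["cy"]]
def brown(im):
    h=cv2.cvtColor(im,cv2.COLOR_BGR2HSV); return ((h[...,1]>75)&((h[...,0]<22)|(h[...,0]>170))).astype(np.uint8)*255
```

Run:
```python
import cv2,numpy as np
from h import *
im=cv2.imread("pics/top0.png"); m=brown(im)
cs,_=cv2.findContours(m,cv2.RETR_EXTERNAL,cv2.CHAIN_APPROX_NONE)
for c in cs:
    a=cv2.contourArea(c)
    if a>150: x,y,w,h=cv2.boundingRect(c); print(x,y,w,h,a)
c=im[110:300,130:330]; cv2.imwrite("pics/c1.png",cv2.resize(c,None,fx=3.1,fy=3.1,interpolation=cv2.INTER_CUBIC)*1)
c=im[120:270,295:450]; d=np.hstack([cv2.resize(im[115:245,205:345],(400,371),interpolation=2),cv2.resize(m[115:245,205:345],(400,371))[...,None].repeat(3,2)])
cv2.imwrite("pics/c2.png",d)
```

```text
481 383 79 37 1435.0
222 330 110 90 5236.5
151 245 39 46 1018.5
389 226 40 40 994.5
229 199 28 46 973.5
297 193 41 41 964.5
181 187 20 18 254.5
523 177 37 89 2323.5
408 168 36 33 842.0
140 167 33 56 1316.0
322 125 34 35 853.5
217 121 36 58 1344.5
0 58 83 87 5778.5
```

View pics/c1.png

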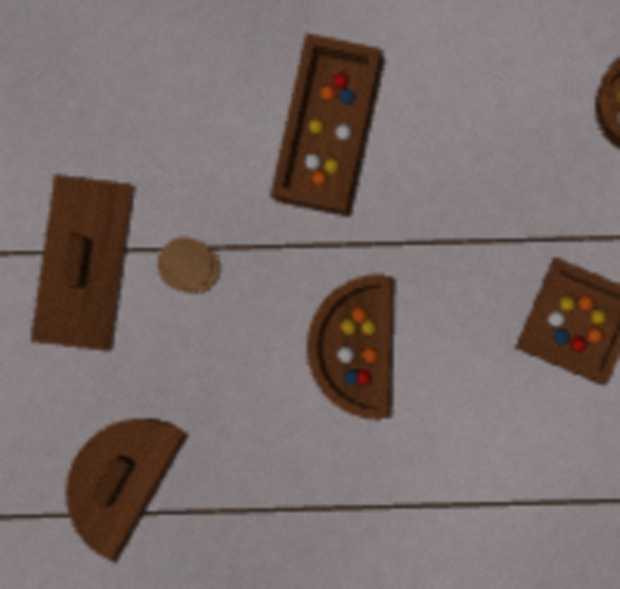

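View pics/c2.png

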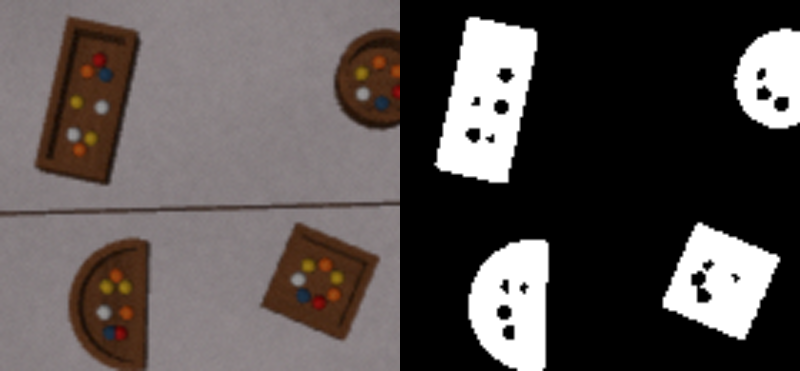

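The brown mask isolates every lid and box cleanly. Next I'll measure their poses.

Create meas.py:
```python
import cv2,numpy as np,sys
from h import *
# name: silhouette seed px, base z, top z, x extents, y extents
D={"oblong_lid":((157,215),.006,.014,(-.067,.067),(-.032,.032)),"half_lid":((160,267),.006,.014,(-.058,.058),(-.030,.038)),
"round_lid":((414,184),.006,.014,(-.042,.042),(-.042,.042)),"square_lid":((400,256),.006,.014,(-.04,.04),(-.04,.04)),
"oblong_box":((223,170),0,.045,(-.065,.065),(-.03,.03)),"half_box":((250,203),0,.045,(-.056,.056),(-.028,.036)),
"round_box":((325,142),0,.045,(-.04,.04),(-.04,.04)),"square_box":((330,225),0,.045,(-.038,.038),(-.038,.038))}
def lineang(P):  # direction of the least-noisy line
    vx,vy,_,_=cv2.fitLine(P.astype(np.float32),cv2.DIST_HUBER,0,.001,.001).ravel(); return np.arctan2(vy,vx)
def measure(im):
    m=brown(im); cs,_=cv2.findContours(m,cv2.RETR_EXTERNAL,cv2.CHAIN_APPROX_NONE); nad=ctrl.camera_params("top")["T"][:3,3]
    for n,(s,z0,z1,X,Y) in D.items():
        c=[c for c in cs if cv2.pointPolygonTest(c,s,False)>=0]
        if not c: print(n,"none"); continue
        P=ray("top",c[0][:,0,:],z1); r=cv2.minAreaRect((P*1000).astype(np.float32)); B=cv2.boxPoints(r)/1000
        if "round" in n: th=0.
        else:
            A=[]
            for i in range(4):
                a,b=B[i],B[(i+1)%4]; L=np.linalg.norm(b-a); u=(b-a)/L; v=np.array([-u[1],u[0]])
                t=(P-a)@u; k=(np.abs((P-a)@v)<.005)&(t>.008)&(t<L-.008); A.append((k.sum()*2.4e-3/L if k.sum()>5 else 0,L,lineang(P[k]) if k.sum()>5 else 0,(a+b)/2,np.ptp((P[k]-a)@v) if k.sum()>5 else 0))
            if "half" in n:
                q=max(A,key=lambda q:q[0]*q[1]); th=q[2]; mid=P.mean(0)-q[3]
                if mid@[-np.sin(th),np.cos(th)]<0: th+=np.pi
            elif "oblong" in n:
                L=[q for q in A if q[1]>.09]; th=np.angle(sum(np.exp(2j*q[2]) for q in L))/2
            else: th=np.angle(sum(np.exp(4j*q[2]) for q in A))/4
        e=np.array([[np.cos(th),np.sin(th)],[-np.sin(th),np.cos(th)]]); o=[]; sz=[]
        k=(nad[2]-z1)/(nad[2]-z0)
        for a,ext in zip(e,(X,Y)):
            px=.5*z1/1000+.0012; t=P@a; lo,hi=t.min()-.0012,t.max()+.0012; cc=nad[:2]@a
            # each silhouette side is the rim (outward) or the base (inward)
            # predicted sides for centre x: max over rim, base
            x0=(lo+hi)/2-sum(ext)/2
            for _ in range(20):
                ph=max(x0+ext[1],cc+(x0+ext[1]-cc)*k); pl=min(x0+ext[0],cc+(x0+ext[0]-cc)*k)
                x0+=((hi+lo)-(ph+pl))/2
            o.append(x0); sz.append(((hi-lo)-(ph-pl))*1000)
        C=e.T@o
        print(n,"xy",C.round(4),"deg",round(float(np.degrees(th)),1),"size err mm",np.round(sz,1),"reach",round(float(np.hypot(*C)),3))
if __name__=="__main__": measure(cv2.imread(sys.argv[1]))
```

```bash
sed -i '/px=.5/s/px=.5\*z1\/1000+.0012; //' meas.py
python3 meas.py pics/top0.png
```

Run:
```python
import cv2,numpy as np
from h import *
im=cv2.imread("pics/top0.png"); print("jar,reel",ray("top",[(372,190)],.07),ray("top",[(190,196)],.04))
print("round handle approx",ray("top",[(419,178),(433,190)],.04))
a=im[155:275,380:455]; s=cv2.imread("pics/side0.png")[135:205,280:390]
cv2.imwrite("pics/c3.png",np.hstack([cv2.resize(a,(375,600),interpolation=2),cv2.resize(s,(425,600),interpolation=2)]))
```

```text
oblong_lid xy [0.5383 0.3115] deg -8.8 size err mm [1.5 1.8] reach 0.622
half_lid xy [0.3652 0.2841] deg -29.8 size err mm [0.2 3.7] reach 0.463
round_lid xy [ 0.5463 -0.3539] deg 0.0 size err mm [-2.5  2.7] reach 0.651
square_lid xy [ 0.3961 -0.3056] deg 14.9 size err mm [1.1 0.4] reach 0.5
oblong_box xy [0.6407 0.1129] deg -13.5 size err mm [ 1.5 -0.1] reach 0.651
half_box xy [0.4656 0.0947] deg -3.3 size err mm [-1.7 -0.3] reach 0.475
round_box xy [ 0.6535 -0.1401] deg 0.0 size err mm [-1.6 -1.3] reach 0.668
square_box none
jar,reel [[ 0.53020119 -0.21010857]] [[0.5297067  0.22202555]]
round handle approx [[ 0.55862021 -0.3299686 ]
 [ 0.52874583 -0.36250607]]
```

View pics/c3.png

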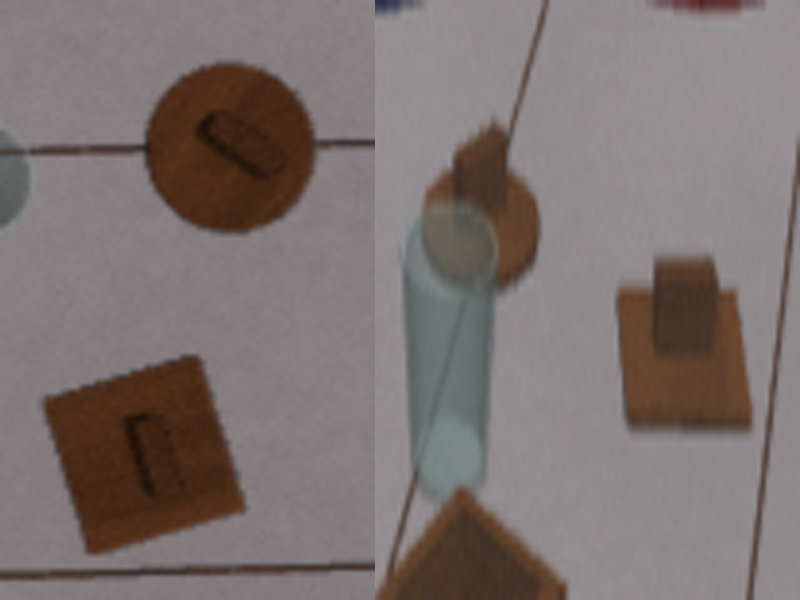

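Crop: the round lid's handle runs from upper left to lower right, from about (420,180) to (435,190) in the full image. The square lid's handle runs along the lid's near-vertical edge. Plank seams spoil some of the masks, so I'll redo them at sub-pixel scale with a morphological opening.

Run:
```python
s=open("meas.py").read()
s=s.replace('m=brown(im); cs','im=cv2.resize(im,None,fx=4,fy=4,interpolation=cv2.INTER_CUBIC); m=cv2.morphologyEx(brown(im),cv2.MORPH_OPEN,cv2.getStructuringElement(cv2.MORPH_ELLIPSE,(13,13))); cs')
s=s.replace('pointPolygonTest(c,s,','pointPolygonTest(c,(s[0]*4,s[1]*4),').replace('c[0][:,0,:],z1)','(c[0][:,0,:]+.5)/4-.5,z1)')
s=s.replace('.0012','.0003').replace('2.4e-3','.6e-3').replace('(330,225)','(326,225)')
s=s.replace('        C=e.T@o\n','''        C=e.T@o
        if "round" in n: print("  circ",ray("top",(np.array([cv2.minEnclosingCircle(c[0])[0]])+.5)/4-.5,z1),cv2.minEnclosingCircle(c[0])[1]/4)
        if "lid" in n:
            k=np.zeros(m.shape,np.uint8); cv2.drawContours(k,c[:1],-1,255,-1); k=cv2.erode(k,np.ones((33,33)))
            V=im.max(2); d=((k>0)&(V<np.median(V[k>0])*.62)).astype(np.uint8); q=max(cv2.findContours(d,1,2)[0],key=cv2.contourArea)[:,0]
            print("  handle dark edge deg",np.degrees(lineang(ray("top",(q+.5)/4-.5,.03))).round(1),"n",len(q))
''')
open("meas.py","w").write(s)
```

```bash
python3 meas.py pics/top0.png
```

```text
handle dark edge deg -4.8 n 50
oblong_lid xy [0.5382 0.3111] deg -8.8 size err mm [-0.1 -0.8] reach 0.622
  handle dark edge deg -26.0 n 98
half_lid xy [0.3661 0.2849] deg -30.5 size err mm [-0.6 -0. ] reach 0.464
  circ [[ 0.54634455 -0.35338464]] 17.154197692871094
  handle dark edge deg 27.2 n 42
round_lid xy [ 0.546  -0.3544] deg 0.0 size err mm [-1.9 -0.9] reach 0.651
  handle dark edge deg 10.6 n 66
square_lid xy [ 0.396  -0.3054] deg 15.1 size err mm [-0.2 -0.9] reach 0.5
oblong_box xy [0.6407 0.1127] deg -13.5 size err mm [-0.2 -0.7] reach 0.65
half_box xy [0.4653 0.0946] deg -2.0 size err mm [ 0.1 -1.4] reach 0.475
  circ [[ 0.65001276 -0.13780938]] 17.476285934448242
round_box xy [ 0.6532 -0.1406] deg 0.0 size err mm [-2.2 -2.5] reach 0.668
square_box xy [ 0.4807 -0.0812] deg -24.6 size err mm [0.3 0.1] reach 0.488
```

Sizes agree to about 2 mm and the reaches are plausible. I'll use 54° for the round handle (read from the crop) and −2.5° for the half-moon box. A small helper will convert targets into tool-axis shifts, and I'll start with the square lid.

Create go.py:
```python
import sys,numpy as np
from station import ctrl
from scipy.spatial.transform import Rotation as R
o=ctrl.get_obs(); Rt=R.from_rotvec(o["tool_rot"]); p=o["tool_pos"]; M=Rt.as_matrix()
psi=np.degrees(np.arctan2(M[1,0],M[0,0])); print("t",round(o["t"],2),"at",p.round(4),"psi",psi.round(1),"tilt",np.degrees(np.arccos(-M[2,2])).round(2),"q",o["q"].round(2))
for a in sys.argv[1:]:
    x,y,z,h=map(float,a.split(",")); Q=R.from_euler("z",h,degrees=True)*R.from_rotvec([np.pi,0,0])
    print(a,"shift",(M.T@(np.array([x,y,z])-p)).round(4),"rot",(Rt.inv()*Q).as_rotvec().round(3))
```

```bash
python3 go.py .396,-.3054,.10,15.1 .396,-.3054,.017,15.1
```

```text
t 0.1 at [ 0.2345 -0.5787  0.2302] psi 22.0 tilt 0.11 q [-1.3   0.05  1.61  0.    1.48 -0.12]
.396,-.3054,.10,15.1 shift [ 0.2523 -0.1925  0.1306] rot [-0.002 -0.     0.121]
.396,-.3054,.017,15.1 shift [ 0.2523 -0.1923  0.2136] rot [-0.002 -0.     0.121]
```

The manual's scale: shifts go in shares of 0.6 m and turns go in shares of pi rad. Converting my numbers, 0.252 m / 0.6 = 0.42, -0.192 m / 0.6 = -0.32, 0.121 rad / 3.1416 = 0.0385.

Call:
{"fn": "inch_along", "kwargs": {"segments": {"offsets":[[0.04,0.42,-0.32,0.2183,0,0,0.0385],[0.04,0.42,-0.32,0.2183,0,0,0.0385],[0.04,0.42,-0.32,0.2183,0,0,0.0385],[0.04,0.42,-0.32,0.2183,0,0,0.0385],[0.04,0.42,-0.32,0.2183,0,0,0.0385],[0.04,0.42,-0.32,0.2183,0,0,0.0385],[0.04,0.42,-0.32,0.2183,0,0,0.0385],[0.04,0.42,-0.32,0.2183,0,0,0.0385],[0.04,0.42,-0.32,0.2183,0,0,0.0385],[0.04,0.42,-0.32,0.2183,0,0,0.0385],[0.04,0.42,-0.32,0.2183,0,0,0.0385],[0.04,0.42,-0.32,0.2183,0,0,0.0385],[0.04,0.42,-0.32,0.2183,0,0,0.0385],[0.04,0.42,-0.32,0.2183,0,0,0.0385]]}, "grip_force": 40}}

```text
t: 1.27
tool_pos: [0.396, -0.3083, 0.1013]
tool_rot: [3.113, 0.41, 0.001]
contact_force: [-0.8, -0.3, 1.2]
opening: 0.04
grip_force: 0.0
```

```bash
python3 go.py .396,-.3054,.017,15.1
```

```text
t 1.27 at [ 0.396  -0.3083  0.1013] psi 15.0 tilt 0.1 q [-0.81 -0.13  2.01 -0.    1.25  0.5 ]
.396,-.3054,.017,15.1 shift [ 0.0007 -0.003   0.0843] rot [ 0.002 -0.001 -0.002]
```

To row units: 0.083 m / 0.6 = 0.1383, 0.07 m / 0.6 = 0.1167.

Call:
{"fn": "inch_along", "kwargs": {"segments": {"offsets":[[0.04,0,0,0.0667,0,0,0],[0.04,0,0,0.1167,0,0,0],[0.04,0,0,0.1383,0,0,0],[0.04,0,0,0.1383,0,0,0],[0.04,0,0,0.1383,0,0,0],[0,0,0,0.1383,0,0,0],[0,0,0,0.1383,0,0,0],[0,0,0,0.1383,0,0,0],[0,0,0,0.1383,0,0,0],[0,0,0,0.1383,0,0,0],[0,0,0,0.1383,0,0,0]]}, "grip_force": 40}}

```text
t: 2.18
tool_pos: [0.3971, -0.308, 0.0191]
tool_rot: [3.111, 0.413, 0.003]
contact_force: [-0.6, -0.2, 6.6]
opening: 0.0133
grip_force: 40.7
```

```bash
python3 go.py
```

```text
t 2.18 at [ 0.3971 -0.308   0.0191] psi 15.1 tilt 0.19 q [-0.81 -0.    2.05 -0.    1.09  0.5 ]
```

To row units: -0.11 m / 0.6 = -0.1833, -0.07 m / 0.6 = -0.1167.

Call:
{"fn": "inch_along", "kwargs": {"segments": {"offsets":[[0,0,0,-0.05,0,0,0],[0,0,0,-0.1167,0,0,0],[0,0,0,-0.1833,0,0,0],[0,0,0,-0.1833,0,0,0],[0,0,0,-0.1833,0,0,0],[0,0,0,-0.1833,0,0,0],[0,0,0,-0.1833,0,0,0]]}}}

```text
t: 2.77
tool_pos: [0.395, -0.3055, 0.1251]
tool_rot: [-3.111, -0.413, 0.004]
contact_force: [-0.5, 0.2, -1.2]
opening: 0.0133
grip_force: 39.8
```

```bash
python3 go.py .4807,-.0812,.13,-24.6
```

```text
t 2.77 at [ 0.395  -0.3055  0.1251] psi 15.1 tilt 0.23 q [-0.81 -0.16  2.    0.    1.31  0.5 ]
.4807,-.0812,.13,-24.6 shift [ 0.1412 -0.1942 -0.0045] rot [-0.003  0.003  0.693]
```

To row units: -0.194 m / 0.6 = -0.3233, 0.141 m / 0.6 = 0.235, 0.693 rad / 3.1416 = 0.2206.

Call:
{"fn": "inch_along", "kwargs": {"segments": {"offsets":[[0,0.235,-0.3233,-0.0083,0,0,0.2206],[0,0.235,-0.3233,-0.0083,0,0,0.2206],[0,0.235,-0.3233,-0.0083,0,0,0.2206],[0,0.235,-0.3233,-0.0083,0,0,0.2206],[0,0.235,-0.3233,-0.0083,0,0,0.2206],[0,0.235,-0.3233,-0.0083,0,0,0.2206],[0,0.235,-0.3233,-0.0083,0,0,0.2206],[0,0.235,-0.3233,-0.0083,0,0,0.2206],[0,0.235,-0.3233,-0.0083,0,0,0.2206],[0,0.235,-0.3233,-0.0083,0,0,0.2206],[0,0.235,-0.3233,-0.0083,0,0,0.2206]]}}}

```text
t: 3.68
tool_pos: [0.4808, -0.0834, 0.1313]
tool_rot: [3.069, -0.671, -0.003]
contact_force: [-0.7, 0.1, -1.1]
opening: 0.013
grip_force: 39.8
```

```bash
python3 go.py .4807,-.0812,.06,-24.6
```

Run:
```python
from h import *
im=ctrl.get_image("top")[:,:,::-1]; s=ctrl.get_image("side")[:,:,::-1]
a=cv2.resize(im[160:260,260:360],(400,400),interpolation=2);b=cv2.resize(s[140:240,250:350],(400,400),interpolation=2)
cv2.imwrite("pics/d1.png",np.hstack([a,b]))
```

```text
t 3.68 at [ 0.4808 -0.0834  0.1313] psi -24.6 tilt 0.11 q [-0.32 -0.2   2.02 -0.    1.32  1.68]
.4807,-.0812,.06,-24.6 shift [-0.0009 -0.002   0.0713] rot [ 0.001  0.002 -0.001]
```

View pics/d1.png

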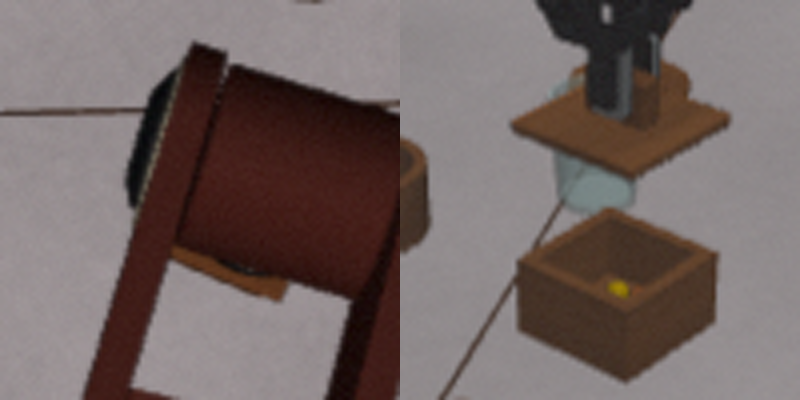

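Lid held level over the square box. In the side picture its flange corners are at crop (512,125), (730,118) and (632,172), and the box rim corners are at (518,262), (716,255) and (627,308), so I'll compare the two centres.

Run:
```python
from h import *
f=lambda P:np.array(P)/4+[250,140]-.4
for n,P,z in(("lid",[(512,124),(730,117),(632,170)],.1265),("box",[(518,262),(716,255),(627,308)],.045)):
    W=ray("side",f(P),z); print(n,W.round(4).tolist(),"centre",((W[0]+W[1])/2).round(4),"diag",np.linalg.norm(W[0]-W[1]).round(4),"sides",np.linalg.norm(W[2]-W[0]).round(4),np.linalg.norm(W[2]-W[1]).round(4))
```

```text
lid [[0.3401, -0.1131], [0.2376, -0.1513], [0.2804, -0.081]] centre [ 0.2889 -0.1322] diag 0.1095 sides 0.0678 0.0823
box [[0.329, -0.1185], [0.2309, -0.1551], [0.2718, -0.0898]] centre [ 0.2799 -0.1368] diag 0.1047 sides 0.064 0.0771
```

Run:
```python
from h import *
f=lambda P:(np.array(P)-[400,0])/4+[250,140]-.4
for n,P,z in(("lid",[(512,124),(730,117),(632,170)],.1265),("box",[(518,262),(716,255),(627,308)],.045)):
    W=ray("side",f(P),z); print(n,W.round(4).tolist(),"centre",((W[0]+W[1])/2).round(4),"diag",np.linalg.norm(W[0]-W[1]).round(4),"sides",np.linalg.norm(W[2]-W[0]).round(4),np.linalg.norm(W[2]-W[1]).round(4))
```

```text
lid [[0.5304, -0.057], [0.4281, -0.0952], [0.4609, -0.0275]] centre [ 0.4792 -0.0761] diag 0.1093 sides 0.0756 0.0752
box [[0.5291, -0.0586], [0.4313, -0.0952], [0.463, -0.0323]] centre [ 0.4802 -0.0769] diag 0.1044 sides 0.0711 0.0704
```

The lid and box centres agree within about 1 mm and their diagonals are parallel, so I'll lower it, release and rise.

To row units: 0.072 m / 0.6 = 0.12, 0.065 m / 0.6 = 0.1083.

Call:
{"fn": "inch_along", "kwargs": {"segments": {"offsets":[[0,0,0,0.05,0,0,0],[0,0,0,0.0833,0,0,0],[0,0,0,0.1083,0,0,0],[0,0,0,0.12,0,0,0],[0,0,0,0.12,0,0,0],[0,0,0,0.12,0,0,0],[0,0,0,0.12,0,0,0],[0.03,0,0,0.12,0,0,0],[0.04,0,0,0.12,0,0,0],[0.04,0,0,0.12,0,0,0],[0.04,0,0,0.12,0,0,0],[0.04,0,0,0.12,0,0,0]]}}}

```text
t: 4.78
tool_pos: [0.4818, -0.0827, 0.0605]
tool_rot: [3.07, -0.669, 0.001]
contact_force: [0.6, -0.2, -0.1]
opening: 0.0398
grip_force: 0.0
```

```bash
python3 go.py
```

```text
t 4.78 at [ 0.4818 -0.0827  0.0605] psi -24.6 tilt 0.02 q [-0.32 -0.1   2.07 -0.    1.18  1.68]
```

Call:
{"fn": "inch_along", "kwargs": {"segments": {"offsets":[[0.04,0,0,-0.05,0,0,0],[0.04,0,0,-0.1167,0,0,0],[0.04,0,0,-0.1167,0,0,0],[0.04,0,0,-0.1167,0,0,0],[0.04,0,0,-0.1167,0,0,0]]}}}

```text
t: 5.2
tool_pos: [0.4817, -0.0827, 0.1304]
tool_rot: [3.07, -0.669, 0.001]
contact_force: [1.0, -0.6, 0.4]
opening: 0.0405
grip_force: 0.0
```

```bash
python3 go.py .546,-.354,.12,54
```

```text
t 5.2 at [ 0.4817 -0.0827  0.1304] psi -24.6 tilt 0.03 q [-0.32 -0.2   2.02 -0.    1.32  1.68]
.546,-.354,.12,54 shift [0.1714 0.22   0.0105] rot [ 0.    -0.    -1.372]
```

To row units: 0.22 m / 0.6 = 0.3667, 0.171 m / 0.6 = 0.285, -1.37 rad / 3.1416 = -0.4361.

Call:
{"fn": "inch_along", "kwargs": {"segments": {"offsets":[[0.04,0.285,0.3667,0.0167,0,0,-0.4361],[0.04,0.285,0.3667,0.0167,0,0,-0.4361],[0.04,0.285,0.3667,0.0167,0,0,-0.4361],[0.04,0.285,0.3667,0.0167,0,0,-0.4361],[0.04,0.285,0.3667,0.0167,0,0,-0.4361],[0.04,0.285,0.3667,0.0167,0,0,-0.4361],[0.04,0.285,0.3667,0.0167,0,0,-0.4361],[0.04,0.285,0.3667,0.0167,0,0,-0.4361],[0.04,0.285,0.3667,0.0167,0,0,-0.4361],[0.04,0.285,0.3667,0.0167,0,0,-0.4361],[0.04,0.285,0.3667,0.0167,0,0,-0.4361],[0.04,0.285,0.3667,0.0167,0,0,-0.4361],[0.04,0.285,0.3667,0.0167,0,0,-0.4361],[0.04,0.285,0.3667,0.0167,0,0,-0.4361],[0.04,0.285,0.3667,0.0167,0,0,-0.4361],[0.04,0.285,0.3667,0.0167,0,0,-0.4361]]}}}

```text
t: 6.53
tool_pos: [0.5455, -0.3537, 0.1201]
tool_rot: [-2.801, -1.422, 0.0]
contact_force: [0.3, -0.9, -0.4]
opening: 0.0399
grip_force: 0.0
```

```bash
python3 go.py .546,-.354,.018,54
```

Run:
```python
from h import *
im=ctrl.get_image("top")[:,:,::-1]; s=ctrl.get_image("side")[:,:,::-1]
a=cv2.resize(im[160:260,260:360],(400,400),interpolation=2);b=cv2.resize(s[100:240,240:380],(400,400),interpolation=2)
cv2.imwrite("pics/d2.png",np.hstack([a,b]))
```

```text
t 6.53 at [ 0.5455 -0.3537  0.1201] psi 53.8 tilt 0.02 q [-0.69  0.2   1.64 -0.    1.3  -0.06]
.546,-.354,.018,54 shift [1.00e-04 6.00e-04 1.02e-01] rot [-0.     0.    -0.003]
```

View pics/d2.png

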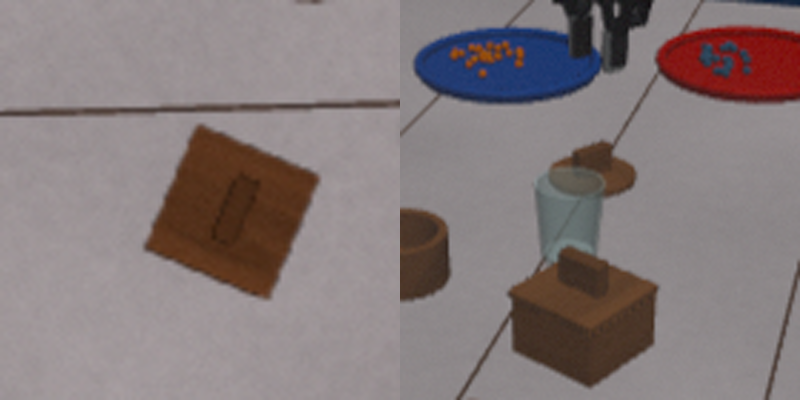

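The square lid lies flat and centred on its box, at crop (232,212) in the top view and (585,290) in the side view. The gripper is above the round lid, so I'll grasp it.

To row units: 0.102 m / 0.6 = 0.17, 0.095 m / 0.6 = 0.1583.

Call:
{"fn": "inch_along", "kwargs": {"segments": {"offsets":[[0.04,0,0,0.0667,0,0,0],[0.04,0,0,0.125,0,0,0],[0.04,0,0,0.1583,0,0,0],[0.04,0,0,0.17,0,0,0],[0.04,0,0,0.17,0,0,0],[0.04,0,0,0.17,0,0,0],[0,0,0,0.17,0,0,0],[0,0,0,0.17,0,0,0],[0,0,0,0.17,0,0,0],[0,0,0,0.17,0,0,0],[0,0,0,0.17,0,0,0],[0,0,0,0.17,0,0,0]]}, "grip_force": 40}}

```text
t: 7.63
tool_pos: [0.5472, -0.3551, 0.021]
tool_rot: [2.797, 1.422, 0.003]
contact_force: [0.3, 0.1, 6.3]
opening: 0.0134
grip_force: 40.2
```

```bash
python3 go.py
```

```text
t 7.63 at [ 0.5472 -0.3551  0.021 ] psi 53.9 tilt 0.25 q [-0.69  0.32  1.69  0.    1.13 -0.06]
```

Call:
{"fn": "inch_along", "kwargs": {"segments": {"offsets":[[0,0,0,-0.05,0,0,0],[0,0,0,-0.1167,0,0,0],[0,0,0,-0.1833,0,0,0],[0,0,0,-0.1833,0,0,0],[0,0,0,-0.1833,0,0,0],[0,0,0,-0.1833,0,0,0]]}}}

```text
t: 8.13
tool_pos: [0.5454, -0.3537, 0.1283]
tool_rot: [2.8, 1.424, 0.0]
contact_force: [-0.2, 0.5, -0.7]
opening: 0.0134
grip_force: 39.4
```

```bash
python3 go.py .6532,-.1406,.13,24
```

```text
t 8.13 at [ 0.5454 -0.3537  0.1283] psi 53.9 tilt 0.0 q [-0.69  0.19  1.64 -0.    1.31 -0.06]
.6532,-.1406,.13,24 shift [ 0.2357 -0.0384 -0.0017] rot [0.    0.    0.522]
```

To row units: 0.236 m / 0.6 = 0.3933, -0.038 m / 0.6 = -0.0633.

Call:
{"fn": "inch_along", "kwargs": {"segments": {"offsets":[[0,0.3933,-0.0633,-0.0033,0,0,0],[0,0.3933,-0.0633,-0.0033,0,0,0],[0,0.3933,-0.0633,-0.0033,0,0,0],[0,0.3933,-0.0633,-0.0033,0,0,0],[0,0.3933,-0.0633,-0.0033,0,0,0],[0,0.3933,-0.0633,-0.0033,0,0,0],[0,0.3933,-0.0633,-0.0033,0,0,0],[0,0.3933,-0.0633,-0.0033,0,0,0],[0,0.3933,-0.0633,-0.0033,0,0,0],[0,0.3933,-0.0633,-0.0033,0,0,0]]}}}

```text
t: 8.97
tool_pos: [0.6528, -0.1418, 0.1289]
tool_rot: [-2.8, -1.421, 0.003]
contact_force: [-0.2, -0.1, -0.9]
opening: 0.0129
grip_force: 39.3
```

```bash
python3 go.py .6532,-.1406,.06,54
```

Run:
```python
from h import *
s=np.ascontiguousarray(ctrl.get_image("side")[:,:,::-1]); cv2.imwrite("pics/e_side.png",s)
b=cv2.resize(s[110:230,190:290],(500,600),interpolation=2)
cv2.imwrite("pics/d3.png",b)
```

```text
t 8.97 at [ 0.6528 -0.1418  0.1289] psi 53.8 tilt 0.14 q [-0.33  0.23  1.59 -0.    1.32  0.31]
.6532,-.1406,.06,54 shift [ 0.0013 -0.0002  0.0689] rot [-0.002  0.001 -0.003]
```

View pics/d3.png

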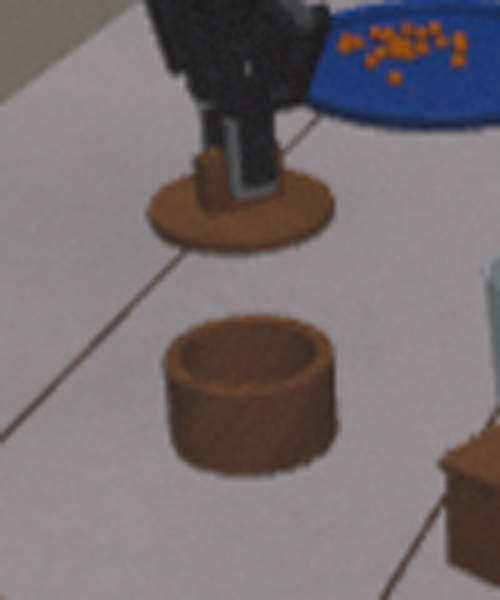

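The lid's flange spans crop columns 149–334 around row 205, and the box rim spans 164–335 around row 354. I'll compare their centres.

Run:
```python
from h import *
f=lambda P:np.array(P)/5+[190,110]-.4
W=ray("side",f([(241.5,206),(149,206),(334,206)]),.122); B=ray("side",f([(249.5,354),(164,354),(335,354)]),.045)
print(W.round(4),np.linalg.norm(W[2]-W[1])); print(B.round(4),np.linalg.norm(B[2]-B[1]))
```

```text
[[ 0.6479 -0.1321]
 [ 0.6874 -0.1206]
 [ 0.6085 -0.1436]] 0.08226890720094902
[[ 0.6512 -0.1364]
 [ 0.6894 -0.1251]
 [ 0.6131 -0.1477]] 0.07965250330414181
```

Run:
```python
from h import *
s=cv2.resize(cv2.imread("pics/e_side.png")[110:230,190:290],None,fx=5,fy=5,interpolation=2); m=cv2.morphologyEx(brown(s),cv2.MORPH_OPEN,np.ones((9,9)))
f=lambda P:(np.array(P)+.5)/5+[190,110]-.5
n=ctrl.camera_params("side")["T"]; d=n[:2,2]/np.linalg.norm(n[:2,2])
for k,seed,z,r in(("lid",(180,220),.129-.021+.006,.042),("box",(250,430),0,.04)):
    c=[c for c in cv2.findContours(m,0,1)[0] if cv2.pointPolygonTest(c,seed,False)>=0][0][:,0]
    if k=="lid": c=c[c[:,1]>185]
    b=c[:,1].max(); u=c[c[:,1]==b,0].mean(); l,rr=c[:,0].min(),c[:,0].max()
    F=ray("side",f([(u,b)]),z)[0]; print(k,l,rr,b,u,"front-tangent centre",(F+d*r).round(4))
```

```text
lid 150 332 251 233.5 front-tangent centre [ 0.6535 -0.1437]
box 166 333 473 242.5 front-tangent centre [ 0.6571 -0.1426]
```

Both side-view estimates put the lid about 3 mm short in x, so I'll correct by tool (0.001, 0.003) and lower it.

To row units: 0.068 m / 0.6 = 0.1133, 0.003 m / 0.6 = 0.005.

Call:
{"fn": "inch_along", "kwargs": {"segments": {"offsets":[[0,0.0017,0.005,0.05,0,0,0],[0,0.0017,0.005,0.0833,0,0,0],[0,0.0017,0.005,0.1033,0,0,0],[0,0.0017,0.005,0.1133,0,0,0],[0,0.0017,0.005,0.1133,0,0,0],[0,0.0017,0.005,0.1133,0,0,0],[0,0.0017,0.005,0.1133,0,0,0],[0.03,0.0017,0.005,0.1133,0,0,0],[0.04,0.0017,0.005,0.1133,0,0,0],[0.04,0.0017,0.005,0.1133,0,0,0],[0.04,0.0017,0.005,0.1133,0,0,0],[0.04,0.0017,0.005,0.1133,0,0,0]]}}}

```text
t: 10.02
tool_pos: [0.657, -0.1417, 0.0625]
tool_rot: [2.8, 1.424, 0.0]
contact_force: [-1.2, -0.5, -0.8]
opening: 0.0397
grip_force: 0.0
```

Call:
{"fn": "inch_along", "kwargs": {"segments": {"offsets":[[0.04,0,0,-0.05,0,0,0],[0.04,0,0,-0.1167,0,0,0],[0.04,0,0,-0.1167,0,0,0],[0.04,0,0,-0.1167,0,0,0],[0.04,0,0,-0.1167,0,0,0]]}}}

```text
t: 10.43
tool_pos: [0.6571, -0.1418, 0.1328]
tool_rot: [2.8, 1.424, 0.001]
contact_force: [-0.1, -0.1, -1.1]
opening: 0.0398
grip_force: 0.0
```

```bash
python3 go.py .5382,.3111,.12,-8.8
```

```text
t 10.43 at [ 0.6571 -0.1418  0.1328] psi 53.9 tilt 0.05 q [-0.32  0.23  1.58  0.    1.33  0.31]
.5382,.3111,.12,-8.8 shift [ 0.2959 -0.3629  0.0126] rot [ 1.000e-03 -1.000e-03  1.094e+00]
```

To row units: -0.363 m / 0.6 = -0.605, 0.296 m / 0.6 = 0.4933, 1.094 rad / 3.1416 = 0.3482.

Call:
{"fn": "inch_along", "kwargs": {"segments": {"offsets":[[0.04,0.4933,-0.605,0.0217,0,0,0.3482],[0.04,0.4933,-0.605,0.0217,0,0,0.3482],[0.04,0.4933,-0.605,0.0217,0,0,0.3482],[0.04,0.4933,-0.605,0.0217,0,0,0.3482],[0.04,0.4933,-0.605,0.0217,0,0,0.3482],[0.04,0.4933,-0.605,0.0217,0,0,0.3482],[0.04,0.4933,-0.605,0.0217,0,0,0.3482],[0.04,0.4933,-0.605,0.0217,0,0,0.3482],[0.04,0.4933,-0.605,0.0217,0,0,0.3482],[0.04,0.4933,-0.605,0.0217,0,0,0.3482],[0.04,0.4933,-0.605,0.0217,0,0,0.3482],[0.04,0.4933,-0.605,0.0217,0,0,0.3482],[0.04,0.4933,-0.605,0.0217,0,0,0.3482],[0.04,0.4933,-0.605,0.0217,0,0,0.3482],[0.04,0.4933,-0.605,0.0217,0,0,0.3482],[0.04,0.4933,-0.605,0.0217,0,0,0.3482],[0.04,0.4933,-0.605,0.0217,0,0,0.3482]]}}}

```text
t: 11.85
tool_pos: [0.5383, 0.3099, 0.1189]
tool_rot: [3.132, -0.243, -0.001]
contact_force: [0.5, -0.1, -0.4]
opening: 0.0397
grip_force: 0.0
```

```bash
python3 go.py .5382,.3111,.018,-8.8
```

Run:
```python
from h import *
im=ctrl.get_image("top")[:,:,::-1]; s=ctrl.get_image("side")[:,:,::-1]
a=cv2.resize(im[90:240,280:380],(400,600),interpolation=2);b=cv2.resize(s[120:240,190:270],(400,600),interpolation=2)
cv2.imwrite("pics/d4.png",np.hstack([a,b]))
```

```text
t 11.85 at [0.5383 0.3099 0.1189] psi -8.9 tilt 0.04 q [ 0.4   0.14  1.72 -0.    1.29  2.13]
.5382,.3111,.018,-8.8 shift [-0.0003 -0.0012  0.1009] rot [ 0.001  0.    -0.002]
```

View pics/d4.png

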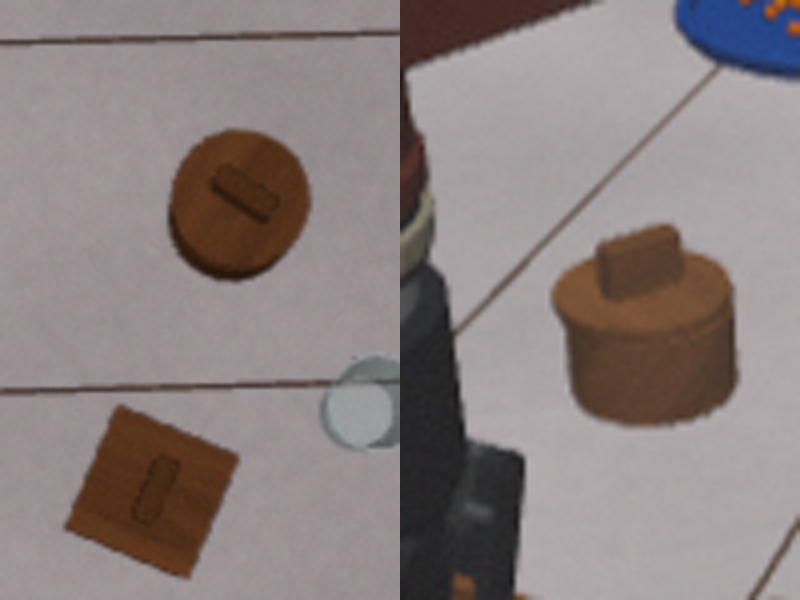

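Run:
```python
from h import *
f=lambda P:(np.array(P)-[400,0])/5+[190,120]-.4
print("lid side",ray("side",f([(643,291),(553,291),(734,291)]),.053).round(4))
g=lambda P:np.array(P)/4+[280,90]-.4
print("lid top",ray("top",g([(240,200),(240,131),(310,200)]),.053).round(4))
print("sq lid top",ray("top",g([(152.5,491.5)]),.053).round(4))
```

```text
lid side [[ 0.6527 -0.1336]
 [ 0.6927 -0.1218]
 [ 0.6124 -0.1455]]
lid top [[ 0.6544 -0.1401]
 [ 0.6961 -0.1414]
 [ 0.6533 -0.1819]]
sq lid top [[ 0.4815 -0.0825]]
```

The round lid is seated flat but looks about 2–3 mm off centre, toward +x. I'll trim that at the end. Next is the oblong lid.

To row units: 0.101 m / 0.6 = 0.1683, 0.095 m / 0.6 = 0.1583.

Call:
{"fn": "inch_along", "kwargs": {"segments": {"offsets":[[0.04,0,0,0.0667,0,0,0],[0.04,0,0,0.125,0,0,0],[0.04,0,0,0.1583,0,0,0],[0.04,0,0,0.1683,0,0,0],[0.04,0,0,0.1683,0,0,0],[0.04,0,0,0.1683,0,0,0],[0,0,0,0.1683,0,0,0],[0,0,0,0.1683,0,0,0],[0,0,0,0.1683,0,0,0],[0,0,0,0.1683,0,0,0],[0,0,0,0.1683,0,0,0],[0,0,0,0.1683,0,0,0]]}, "grip_force": 50}}

```text
t: 12.95
tool_pos: [0.5398, 0.312, 0.0209]
tool_rot: [-3.131, 0.24, -0.006]
contact_force: [-0.8, -0.3, 6.6]
opening: 0.0131
grip_force: 50.1
```

```bash
python3 go.py
```

```text
t 12.95 at [0.5398 0.312  0.0209] psi -8.8 tilt 0.25 q [ 0.4   0.26  1.76 -0.    1.12  2.13]
```

Call:
{"fn": "inch_along", "kwargs": {"segments": {"offsets":[[0,0,0,-0.05,0,0,0],[0,0,0,-0.1167,0,0,0],[0,0,0,-0.1833,0,0,0],[0,0,0,-0.1833,0,0,0],[0,0,0,-0.1833,0,0,0],[0,0,0,-0.1833,0,0,0]]}}}

```text
t: 13.45
tool_pos: [0.5377, 0.3112, 0.1282]
tool_rot: [3.132, -0.24, -0.0]
contact_force: [-0.1, 0.1, -0.8]
opening: 0.0134
grip_force: 49.2
```

```bash
python3 go.py .6407,.1127,.13,-13.5
```

```text
t 13.45 at [0.5377 0.3112 0.1282] psi -8.8 tilt 0.01 q [0.4  0.13 1.71 0.   1.3  2.13]
.6407,.1127,.13,-13.5 shift [ 0.1321  0.1805 -0.0018] rot [0.    0.    0.082]
```

To row units: 0.18 m / 0.6 = 0.3, 0.132 m / 0.6 = 0.22, 0.082 rad / 3.1416 = 0.0261.

Call:
{"fn": "inch_along", "kwargs": {"segments": {"offsets":[[0,0.22,0.3,-0.0033,0,0,0.0261],[0,0.22,0.3,-0.0033,0,0,0.0261],[0,0.22,0.3,-0.0033,0,0,0.0261],[0,0.22,0.3,-0.0033,0,0,0.0261],[0,0.22,0.3,-0.0033,0,0,0.0261],[0,0.22,0.3,-0.0033,0,0,0.0261],[0,0.22,0.3,-0.0033,0,0,0.0261],[0,0.22,0.3,-0.0033,0,0,0.0261],[0,0.22,0.3,-0.0033,0,0,0.0261],[0,0.22,0.3,-0.0033,0,0,0.0261],[0,0.22,0.3,-0.0033,0,0,0.0261],[0,0.22,0.3,-0.0033,0,0,0.0261]]}}}

```text
t: 14.45
tool_pos: [0.6404, 0.1145, 0.1302]
tool_rot: [-3.12, 0.366, 0.0]
contact_force: [-0.6, 0.2, -1.8]
opening: 0.0131
grip_force: 49.2
```

```bash
python3 go.py .6407,.1127,.06,-13.5
```

Run:
```python
from h import *
s=np.ascontiguousarray(ctrl.get_image("side")[:,:,::-1])
b=cv2.resize(s[140:285,130:270],None,fx=4,fy=4,interpolation=2)
cv2.imwrite("pics/d5.png",b)
```

```text
t 14.45 at [0.6404 0.1145 0.1302] psi -13.4 tilt 0.02 q [0.06 0.19 1.64 0.   1.32 1.87]
.6407,.1127,.06,-13.5 shift [0.0007 0.0017 0.0702] rot [-0.     0.     0.002]
```

View pics/d5.png

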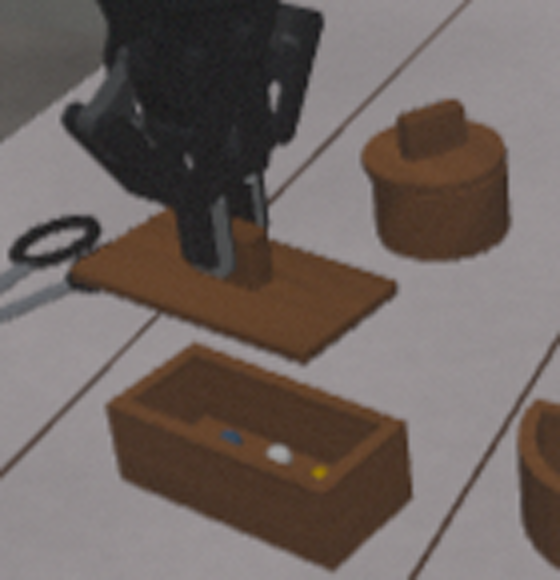

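Lid flange corners are at crop (72,268), (396,286) and (304,353), and box rim corners at (108,406), (407,422) and (331,490).

Run:
```python
from h import *
f=lambda P:np.array(P)/4+[130,140]-.4
for n,P,z in(("lid",[(72,268),(396,286),(304,353)],.1235),("box",[(108,406),(407,422),(331,490)],.045)):
    W=ray("side",f(P),z); d=W[0]-W[2];print(n,"centre",((W[0]+W[1])/2).round(4),"sides",np.linalg.norm(d).round(4),np.linalg.norm(W[2]-W[1]).round(4),"deg",np.degrees(np.arctan2(d[1],d[0])).round(1))
```

```text
lid centre [0.6362 0.1196] sides 0.1304 0.0592 deg -13.3
box centre [0.6385 0.1136] sides 0.1287 0.0559 deg -11.5
```

The manual's scale: shifts go in shares of 0.6 m and turns go in shares of pi rad. Converting my numbers, 0.07 m / 0.6 = 0.1167, 0.0025 m / 0.6 = 0.0042.

Call:
{"fn": "inch_along", "kwargs": {"segments": {"offsets":[[0,0.0042,0.0042,0.05,0,0,0],[0,0.0042,0.0042,0.0833,0,0,0],[0,0.0042,0.0042,0.105,0,0,0],[0,0.0042,0.0042,0.1167,0,0,0],[0,0.0042,0.0042,0.1167,0,0,0],[0,0.0042,0.0042,0.1167,0,0,0],[0,0.0042,0.0042,0.1167,0,0,0]]}}}

```text
t: 15.08
tool_pos: [0.6434, 0.1104, 0.061]
tool_rot: [-3.12, 0.368, -0.002]
contact_force: [-0.2, 0.3, -1.0]
opening: 0.0129
grip_force: 49.6
```

Call:
{"fn": "inch_along", "kwargs": {"segments": {"offsets":[[0.03,0,0,0,0,0,0],[0.04,0,0,0,0,0,0],[0.04,0,0,0,0,0,0],[0.04,0,0,0,0,0,0],[0.04,0,0,0,0,0,0],[0.04,0,0,-0.05,0,0,0],[0.04,0,0,-0.1167,0,0,0],[0.04,0,0,-0.1167,0,0,0],[0.04,0,0,-0.1167,0,0,0],[0.04,0,0,-0.1167,0,0,0]]}}}

```text
t: 15.92
tool_pos: [0.643, 0.1102, 0.1307]
tool_rot: [-3.12, 0.369, -0.001]
contact_force: [-0.6, 0.2, -0.3]
opening: 0.0402
grip_force: 0.0
```

```bash
python3 go.py .3661,.2849,.12,-30.2
```

```text
t 15.92 at [0.643  0.1102 0.1307] psi -13.5 tilt 0.05 q [ 0.06  0.19  1.63 -0.    1.32  1.86]
.3661,.2849,.12,-30.2 shift [-0.31   -0.1053  0.0105] rot [-0.    -0.001  0.292]
```

To row units: -0.31 m / 0.6 = -0.5167, -0.105 m / 0.6 = -0.175, 0.292 rad / 3.1416 = 0.0929.

Call:
{"fn": "inch_along", "kwargs": {"segments": {"offsets":[[0.04,-0.5167,-0.175,0.0167,0,0,0.0929],[0.04,-0.5167,-0.175,0.0167,0,0,0.0929],[0.04,-0.5167,-0.175,0.0167,0,0,0.0929],[0.04,-0.5167,-0.175,0.0167,0,0,0.0929],[0.04,-0.5167,-0.175,0.0167,0,0,0.0929],[0.04,-0.5167,-0.175,0.0167,0,0,0.0929],[0.04,-0.5167,-0.175,0.0167,0,0,0.0929],[0.04,-0.5167,-0.175,0.0167,0,0,0.0929],[0.04,-0.5167,-0.175,0.0167,0,0,0.0929],[0.04,-0.5167,-0.175,0.0167,0,0,0.0929],[0.04,-0.5167,-0.175,0.0167,0,0,0.0929],[0.04,-0.5167,-0.175,0.0167,0,0,0.0929],[0.04,-0.5167,-0.175,0.0167,0,0,0.0929],[0.04,-0.5167,-0.175,0.0167,0,0,0.0929]]}}}

```text
t: 17.08
tool_pos: [0.3667, 0.284, 0.1202]
tool_rot: [3.032, -0.821, -0.0]
contact_force: [-0.4, 0.1, 0.2]
opening: 0.0399
grip_force: 0.0
```

```bash
python3 go.py .3661,.2849,.018,-30.2
```

```text
t 17.08 at [0.3667 0.284  0.1202] psi -30.3 tilt 0.02 q [ 0.5  -0.25  2.09 -0.    1.31  2.6 ]
.3661,.2849,.018,-30.2 shift [-0.001  -0.0005  0.1022] rot [ 0.     0.    -0.002]
```

Call:
{"fn": "inch_along", "kwargs": {"segments": {"offsets":[[0.04,0,0,0.0667,0,0,0],[0.04,0,0,0.125,0,0,0],[0.04,0,0,0.1583,0,0,0],[0.04,0,0,0.17,0,0,0],[0.04,0,0,0.17,0,0,0],[0.04,0,0,0.17,0,0,0],[0,0,0,0.17,0,0,0],[0,0,0,0.17,0,0,0],[0,0,0,0.17,0,0,0],[0,0,0,0.17,0,0,0],[0,0,0,0.17,0,0,0],[0,0,0,0.17,0,0,0]]}, "grip_force": 50}}

```text
t: 18.08
tool_pos: [0.3676, 0.2855, 0.0205]
tool_rot: [-3.03, 0.818, -0.005]
contact_force: [-0.6, -0.4, 6.4]
opening: 0.013
grip_force: 51.9
```

```bash
python3 go.py
```

```text
t 18.08 at [0.3676 0.2855 0.0205] psi -30.2 tilt 0.25 q [ 0.5  -0.1   2.14 -0.    1.09  2.6 ]
```

To row units: -0.11 m / 0.6 = -0.1833, -0.07 m / 0.6 = -0.1167.

Call:
{"fn": "inch_along", "kwargs": {"segments": {"offsets":[[0,0,0,-0.05,0,0,0],[0,0,0,-0.1167,0,0,0],[0,0,0,-0.1833,0,0,0],[0,0,0,-0.1833,0,0,0],[0,0,0,-0.1833,0,0,0],[0,0,0,-0.1833,0,0,0],[0,0,0,-0.1833,0,0,0],[0,0,0,-0.1833,0,0,0]]}}}

```text
t: 18.75
tool_pos: [0.3646, 0.2839, 0.1262]
tool_rot: [3.03, -0.818, -0.004]
contact_force: [0.3, -0.5, -0.4]
opening: 0.0131
grip_force: 50.9
```

```bash
python3 go.py .4663,.0946,.13,-2.5
```

```text
t 18.75 at [0.3646 0.2839 0.1262] psi -30.2 tilt 0.22 q [ 0.5  -0.26  2.08 -0.    1.32  2.6 ]
.4663,.0946,.13,-2.5 shift [ 0.1831  0.1124 -0.0038] rot [ 0.003  0.003 -0.484]
```

To row units: 0.183 m / 0.6 = 0.305, 0.112 m / 0.6 = 0.1867, -0.484 rad / 3.1416 = -0.1541.

Call:
{"fn": "inch_along", "kwargs": {"segments": {"offsets":[[0,0.305,0.1867,-0.0067,0,0,-0.1541],[0,0.305,0.1867,-0.0067,0,0,-0.1541],[0,0.305,0.1867,-0.0067,0,0,-0.1541],[0,0.305,0.1867,-0.0067,0,0,-0.1541],[0,0.305,0.1867,-0.0067,0,0,-0.1541],[0,0.305,0.1867,-0.0067,0,0,-0.1541],[0,0.305,0.1867,-0.0067,0,0,-0.1541],[0,0.305,0.1867,-0.0067,0,0,-0.1541],[0,0.305,0.1867,-0.0067,0,0,-0.1541],[0,0.305,0.1867,-0.0067,0,0,-0.1541],[0,0.305,0.1867,-0.0067,0,0,-0.1541],[0,0.305,0.1867,-0.0067,0,0,-0.1541],[0,0.305,0.1867,-0.0067,0,0,-0.1541],[0,0.305,0.1867,-0.0067,0,0,-0.1541],[0,0.305,0.1867,-0.0067,0,0,-0.1541]]}}}

```text
t: 20.0
tool_pos: [0.4675, 0.0961, 0.1324]
tool_rot: [-3.141, 0.067, -0.0]
contact_force: [0.5, 0.0, 0.1]
opening: 0.0126
grip_force: 50.9
```

```bash
python3 go.py .4663,.0946,.06,-2.5
```

Run:
```python
from h import *
s=np.ascontiguousarray(ctrl.get_image("side")[:,:,::-1])
b=cv2.resize(s[160:310,140:340],None,fx=4,fy=4,interpolation=2)
cv2.imwrite("pics/d6.png",b)
```

```text
t 20.0 at [0.4675 0.0961 0.1324] psi -2.4 tilt 0.01 q [ 0.05 -0.23  2.05 -0.    1.32  1.66]
.4663,.0946,.06,-2.5 shift [-0.0012  0.0015  0.0724] rot [-0.    -0.     0.001]
```

View pics/d6.png

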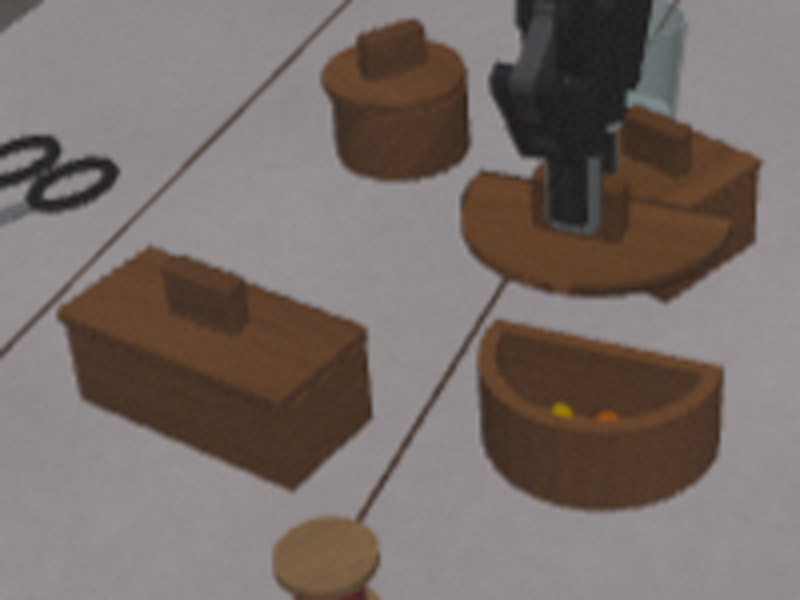

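The half-moon lid hangs level over its box with the arc toward the camera, like the box. Lid back corners are at crop (480,174) and (730,217), and box back corners at (493,320) and (722,367). The oblong lid is seated flat.

Run:
```python
from h import *
f=lambda P:np.array(P)/4+[140,160]-.4
for n,P,z in(("lid",[(480,174),(730,217)],.126),("box",[(493,320),(722,367)],.045),("obl lid",[(60,312),(366,330),(278,404)],.053)):
    W=ray("side",f(P),z); d=W[0]-W[1];print(n,"mid",((W[0]+W[1])/2).round(4),"len",np.linalg.norm(d).round(4),"deg",np.degrees(np.arctan2(d[1],d[0])).round(1))
# front arc bottoms: lid flange bottom z=.118, box base z=0
print(ray("side",f([(590,294)]),.118).round(4),ray("side",f([(600,509)]),0).round(4))
```

```text
lid mid [0.4656 0.0711] len 0.1125 deg -1.3
box mid [0.4652 0.0683] len 0.1098 deg -1.9
obl lid mid [0.6392 0.1146] len 0.1439 deg 11.3
[[0.4524 0.1318]] [[0.4499 0.1272]]
```

To row units: 0.06 m / 0.6 = 0.1, 0.0025 m / 0.6 = 0.0042.

Call:
{"fn": "inch_along", "kwargs": {"segments": {"offsets":[[0,-0.0017,0.0042,0.05,0,0,0],[0,-0.0017,0.0042,0.0833,0,0,0],[0,-0.0017,0.0042,0.1,0,0,0],[0,-0.0017,0.0042,0.1,0,0,0],[0,-0.0017,0.0042,0.1,0,0,0],[0,-0.0017,0.0042,0.1,0,0,0],[0,-0.0017,0.0042,0.1,0,0,0],[0,-0.0017,0.0042,0.1,0,0,0]]}}}

```text
t: 20.72
tool_pos: [0.4676, 0.0933, 0.0738]
tool_rot: [-3.141, 0.068, -0.004]
contact_force: [0.9, 0.4, -0.3]
opening: 0.0129
grip_force: 50.9
```

```bash
python3 go.py .4663,.0936,.0605,-2.5
```

```text
t 20.72 at [0.4676 0.0933 0.0738] psi -2.5 tilt 0.15 q [ 0.04 -0.16  2.09 -0.    1.21  1.65]
.4663,.0936,.0605,-2.5 shift [-0.0014 -0.0002  0.0133] rot [-0.    -0.003  0.   ]
```

To row units: 0.013 m / 0.6 = 0.0217, 0.007 m / 0.6 = 0.0117.

Call:
{"fn": "inch_along", "kwargs": {"segments": {"offsets":[[0,-0.0017,0,0.0117,0,0,0],[0,-0.0017,0,0.0217,0,0,0],[0,-0.0017,0,0.0217,0,0,0],[0,-0.0017,0,0.0217,0,0,0],[0,-0.0017,0,0.0217,0,0,0]]}}}

```text
t: 21.13
tool_pos: [0.4657, 0.0933, 0.0592]
tool_rot: [-3.141, 0.068, -0.001]
contact_force: [0.9, -0.1, -0.1]
opening: 0.0127
grip_force: 51.8
```

Call:
{"fn": "inch_along", "kwargs": {"segments": {"offsets":[[0.03,0,0,0,0,0,0],[0.04,0,0,0,0,0,0],[0.04,0,0,0,0,0,0],[0.04,0,0,0,0,0,0],[0.04,0,0,0,0,0,0],[0.04,0,0,-0.05,0,0,0],[0.04,0,0,-0.1167,0,0,0],[0.04,0,0,-0.1833,0,0,0],[0.04,0,0,-0.1833,0,0,0],[0.04,0.0833,0.5,-0.1833,0,0,0],[0.04,0.0833,0.5,-0.1833,0,0,0],[0.04,0.0833,0.5,-0.1833,0,0,0],[0.04,0.0833,0.5,-0.1833,0,0,0],[0.04,0.0833,0.5,-0.1833,0,0,0],[0.04,0.0833,0.5,-0.1833,0,0,0],[0.04,0.0833,0.5,-0.1833,0,0,0],[0.04,0.0833,0.5,-0.1833,0,0,0],[0.04,0.0833,0.5,-0.1833,0,0,0],[0.04,0.0833,0.5,-0.1833,0,0,0]]}}}

```text
t: 22.72
tool_pos: [0.5023, -0.2087, 0.1689]
tool_rot: [-3.14, 0.07, 0.001]
contact_force: [0.3, 0.7, -0.4]
opening: 0.04
grip_force: 0.0
```

```bash
python3 go.py
```

Run:
```python
from h import *
t=np.ascontiguousarray(ctrl.get_image("top")[:,:,::-1]);s=np.ascontiguousarray(ctrl.get_image("side")[:,:,::-1])
cv2.imwrite("pics/f_top.png",t);cv2.imwrite("pics/f_side.png",s)
cv2.imwrite("pics/d7.png",cv2.resize(s[150:300,140:340],None,fx=4,fy=4,interpolation=2))
cv2.imwrite("pics/d8.png",cv2.resize(t[105:255,200:400],None,fx=4,fy=4,interpolation=2))
```

```text
t 22.72 at [ 0.5023 -0.2087  0.1689] psi -2.6 tilt 0.07 q [-0.53 -0.09  1.86  0.    1.37  1.08]
```

View pics/d7.png

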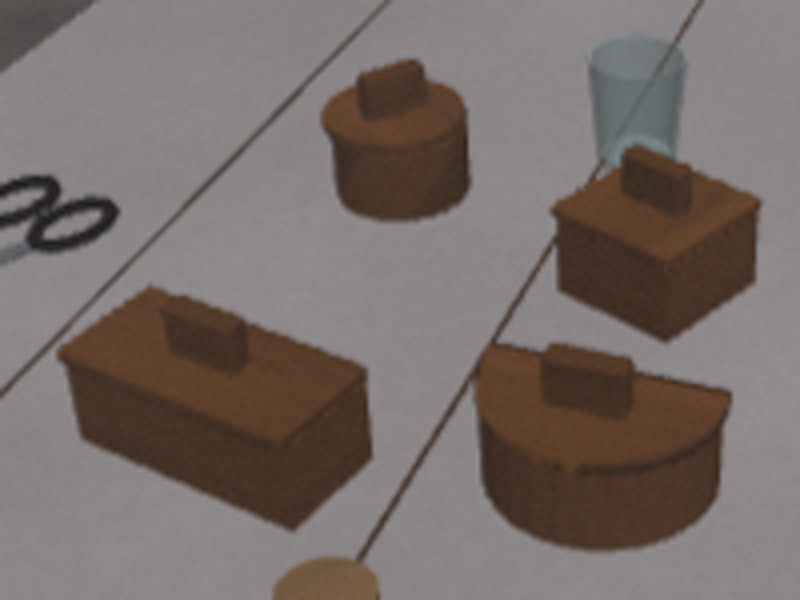

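View pics/d8.png

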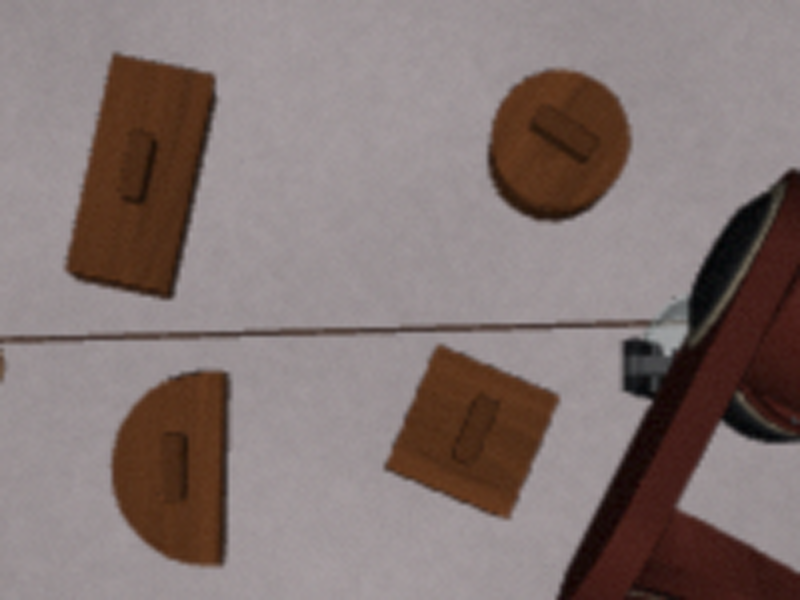

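All four are closed and flat: the square, half-moon and oblong lids show even edges, while the round lid still sits slightly toward +x. I'll quantify that from the before and after masks.

Run:
```python
from h import *
def con(fn,seed):
    im=cv2.resize(cv2.imread(fn),None,fx=4,fy=4,interpolation=2); m=cv2.morphologyEx(brown(im),cv2.MORPH_OPEN,np.ones((7,7)))
    c=[c for c in cv2.findContours(m,0,1)[0] if cv2.pointPolygonTest(c,(seed[0]*4,seed[1]*4),False)>=0][0][:,0]; return (c+.5)/4-.5
# top view: outward edges belong to rim / flange; a point's outward support along -y and +x
for nm,sd in(("round",(328,150)),("square",(326,225))):
    a=ray("top",con("pics/top0.png",sd),.045); b=ray("top",con("pics/f_top.png",sd),.053)
    for d in((1,0),(0,-1),(.7,-.7)): d=np.array(d); print(nm,d,"flange beyond rim mm",((b@d).max()-(a@d).max())*1000)
# side: left/right extremes of rim zone
a=con("pics/side0.png",(239,195)); b=con("pics/f_side.png",(239,195))
for k,c in(("box",a),("closed",b)):
    for lo,hi in((183,188),(196,199)): 
        r=c[(c[:,1]>lo)&(c[:,1]<hi),0]; print(k,lo,r.min().round(2),r.max().round(2))
    r=c[c[:,1]<184,0]; print(k,"all",c.min(0),c.max(0))
```

```text
round [1 0] flange beyond rim mm 4.908157865901375
round [ 0 -1] flange beyond rim mm 2.4849200352801137
round [ 0.7 -0.7] flange beyond rim mm 4.671330845465671
square [1 0] flange beyond rim mm 3.50217440488676
square [ 0 -1] flange beyond rim mm 3.9452368751825007
square [ 0.7 -0.7] flange beyond rim mm 4.046460771939541
box 183 222.88 255.88
box 196 224.88 256.12
box all [222.875 172.875] [256.125 204.125]
closed 183 222.38 256.12
closed 196 224.62 256.12
closed all [220.375 164.625] [256.125 204.125]
```

The round lid sits about 2.8 mm too far in x and is fine in y. I'll regrip it, ease it back 2.8 mm and release it.

```bash
python3 go.py .657,-.1418,.13,53.9
```

```text
t 22.82 at [ 0.5023 -0.2073  0.1689] psi -2.4 tilt 0.06 q [-0.53 -0.1   1.86  0.    1.37  1.08]
.657,-.1418,.13,53.9 shift [ 0.1518 -0.0719  0.0389] rot [-0.001  0.    -0.983]
```

To row units: 0.152 m / 0.6 = 0.2533, -0.072 m / 0.6 = -0.12, -0.983 rad / 3.1416 = -0.3129.

Call:
{"fn": "inch_along", "kwargs": {"segments": {"offsets":[[0.04,0.2533,-0.12,0.065,0,0,-0.3129],[0.04,0.2533,-0.12,0.065,0,0,-0.3129],[0.04,0.2533,-0.12,0.065,0,0,-0.3129],[0.04,0.2533,-0.12,0.065,0,0,-0.3129],[0.04,0.2533,-0.12,0.065,0,0,-0.3129],[0.04,0.2533,-0.12,0.065,0,0,-0.3129],[0.04,0.2533,-0.12,0.065,0,0,-0.3129],[0.04,0.2533,-0.12,0.065,0,0,-0.3129],[0.04,0.2533,-0.12,0.065,0,0,-0.3129],[0.04,0.2533,-0.12,0.065,0,0,-0.3129],[0.04,0.2533,-0.12,0.065,0,0,-0.3129],[0.04,0.2533,-0.12,0.065,0,0,-0.3129],[0.04,0.2533,-0.12,0.065,0,0,-0.3129],[0.04,0.2533,-0.12,0.065,0,0,-0.3129]]}}}

```text
t: 23.98
tool_pos: [0.6574, -0.1431, 0.1304]
tool_rot: [2.802, 1.422, 0.0]
contact_force: [-0.8, 0.3, 0.3]
opening: 0.0401
grip_force: 0.0
```

```bash
python3 go.py .657,-.1418,.0625,53.9
```

```text
t 23.98 at [ 0.6574 -0.1431  0.1304] psi 53.8 tilt 0.0 q [-0.32  0.24  1.58  0.    1.32  0.31]
.657,-.1418,.0625,53.9 shift [ 0.0008 -0.0011  0.0679] rot [ 0.    -0.    -0.002]
```

To row units: 0.067 m / 0.6 = 0.1117, 0.065 m / 0.6 = 0.1083.

Call:
{"fn": "inch_along", "kwargs": {"segments": {"offsets":[[0.04,0.0017,-0.0017,0.05,0,0,0],[0.04,0.0017,-0.0017,0.0917,0,0,0],[0.04,0.0017,-0.0017,0.1117,0,0,0],[0.04,0.0017,-0.0017,0.1117,0,0,0],[0.04,0.0017,-0.0017,0.1117,0,0,0],[0,0.0017,-0.0017,0.1117,0,0,0],[0,0.0017,-0.0017,0.1117,0,0,0],[0,0.0017,-0.0017,0.1117,0,0,0],[0,0.0017,-0.0017,0.1117,0,0,0],[0,0.0017,-0.0017,0.1117,0,0,0],[0,0.0017,-0.0017,0.1117,0,0,0],[0,0.0017,-0.0017,0.1083,0,0,0],[0,0.0017,-0.0017,0.1083,0,0,0],[0,0.0017,-0.0017,0.1083,0,0,0]]}, "grip_force": 40}}

```text
t: 25.15
tool_pos: [0.6574, -0.1418, 0.0658]
tool_rot: [2.801, 1.422, 0.0]
contact_force: [-1.4, -0.1, 4.9]
opening: 0.0127
grip_force: 42.5
```

```bash
python3 go.py .6545,-.1413,.0625,53.9
```

```text
t 25.15 at [ 0.6574 -0.1418  0.0658] psi 53.8 tilt 0.02 q [-0.32  0.31  1.62 -0.    1.22  0.31]
.6545,-.1413,.0625,53.9 shift [-0.0013 -0.0027  0.0033] rot [ 0.    -0.    -0.001]
```

To row units: -0.07 m / 0.6 = -0.1167, -0.0023 m / 0.6 = -0.0038.

Call:
{"fn": "inch_along", "kwargs": {"segments": {"offsets":[[0,-0.0017,-0.0017,-0.0017,0,0,0],[0,-0.0027,-0.0038,-0.0017,0,0,0],[0,-0.0027,-0.0038,-0.0017,0,0,0],[0,-0.0027,-0.0038,-0.0017,0,0,0],[0,-0.0027,-0.0038,0.0033,0,0,0],[0,-0.0027,-0.0038,0.0033,0,0,0],[0,-0.0027,-0.0038,0.0033,0,0,0],[0.03,-0.0027,-0.0038,0.0033,0,0,0],[0.04,-0.0027,-0.0038,0.0033,0,0,0],[0.04,-0.0027,-0.0038,0.0033,0,0,0],[0.04,-0.0027,-0.0038,0.0033,0,0,0],[0.04,-0.0027,-0.0038,-0.05,0,0,0],[0.04,-0.0027,-0.0038,-0.1167,0,0,0],[0.04,-0.0027,-0.0038,-0.1167,0,0,0],[0.04,-0.0027,-0.0038,-0.1167,0,0,0]]}}}

```text
t: 26.4
tool_pos: [0.6568, -0.1425, 0.1393]
tool_rot: [2.797, 1.42, 0.008]
contact_force: [0.1, -0.1, -0.7]
opening: 0.0399
grip_force: 0.0
```

Call:
{"fn": "inch_along", "kwargs": {"segments": {"offsets":[[0.04,-0.1667,0.25,-0.0833,0,0,0],[0.04,-0.1667,0.25,-0.0833,0,0,0],[0.04,-0.1667,0.25,-0.0833,0,0,0],[0.04,-0.1667,0.25,-0.0833,0,0,0],[0.04,-0.1667,0.25,-0.0833,0,0,0],[0.04,-0.1667,0.25,-0.0833,0,0,0],[0.04,-0.1667,0.25,-0.0833,0,0,0],[0.04,-0.1667,0.25,-0.0833,0,0,0],[0.04,-0.1667,0.25,-0.0833,0,0,0]]}}}

```text
t: 27.15
tool_pos: [0.7159, -0.3092, 0.1835]
tool_rot: [-2.798, -1.423, 0.002]
contact_force: [0.3, 0.9, -0.2]
opening: 0.0403
grip_force: 0.0
```

```bash
python3 go.py
```

Run:
```python
from h import *
t=np.ascontiguousarray(ctrl.get_image("top")[:,:,::-1]);s=np.ascontiguousarray(ctrl.get_image("side")[:,:,::-1])
cv2.imwrite("pics/g_top.png",t);cv2.imwrite("pics/g_side.png",s)
cv2.imwrite("pics/d9.png",np.hstack([cv2.resize(s[130:330,140:340],(400,400),interpolation=2),cv2.resize(t[95:245,210:360],(400,400),interpolation=2)]))
def con(fn,seed):
    im=cv2.resize(cv2.imread(fn),None,fx=4,fy=4,interpolation=2); m=cv2.morphologyEx(brown(im),cv2.MORPH_OPEN,np.ones((7,7)))
    c=[c for c in cv2.findContours(m,0,1)[0] if cv2.pointPolygonTest(c,(seed[0]*4,seed[1]*4),False)>=0][0][:,0]; return (c+.5)/4-.5
a=ray("top",con("pics/top0.png",(328,150)),.045); b=ray("top",con("pics/g_top.png",(328,150)),.053)
for d in((1,0),(0,-1),(.7,-.7)): d=np.array(d); print(d,"flange beyond rim mm",((b@d).max()-(a@d).max())*1000)
b=con("pics/g_side.png",(239,195)); print(b.min(0),b.max(0))
```

```text
t 27.15 at [ 0.7159 -0.3092  0.1835] psi 53.9 tilt 0.17 q [-0.5   0.44  1.24  0.    1.47  0.13]
[1 0] flange beyond rim mm 1.2491671703043217
[ 0 -1] flange beyond rim mm 2.5672419238754185
[ 0.7 -0.7] flange beyond rim mm 2.428346334567233
[221.875 164.625] [256.875 204.125]
```

View pics/d9.png

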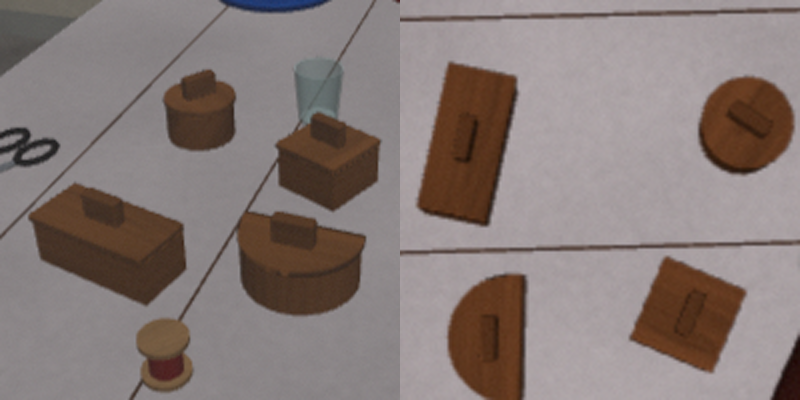

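All four boxes are closed with the lids flat and aligned: round at (200,110), square at (328,160), oblong at (108,235) and half-moon at (300,260) in the left half. The jar and reel are standing where they were, so I'm handing in.

```bash
python3 -c "
from station import ctrl
print(ctrl.finish_job())"
```

```text
the job is handed in; nothing more can be done
None
```

All four bead boxes are closed with their own lids, flat and within a few millimetres of centred in the last pictures; the jar and reel were left standing where they were, and the job is handed in at about 27 s of the 106 s allowed.

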